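# Slide the glass lid off the drying plate and cover the developing tank

### The job

The flat glass lid lies on the drying plate inside a low rim, where it cannot be gripped: press lightly on top of it, slide it out over the plate's open edge until it overhangs, then grip the overhanging end and lift it off. Lay it flat on the open developing tank, lengthwise along it and centred so that the mouth is fully covered, and let go. Do not lean on it so hard that the springy deck sinks by more than 1.5 mm, do not drop the lid or let it touch the bench, and leave the tank and the other things where they stand.

Things in the scene. Friction and masses are not known exactly. Their poses are not given: they have to be found in the camera images.
- dryer: Drying plate, fixed: white box, dark steel deck, 210 x 130 mm. Origin below its centre, 0 to 8 mm above the bench (screwed-out feet, varies); deck 70 mm above it. Its +x end is open: deck edge and upright front face 100 mm along +x from the origin. Aluminium rims 10 mm above the deck: both sides (inner faces y = -35, +35, up to the open edge) and other end (inner face x = -100).
- deck (a joint): How far (m) the drying plate's deck is pressed down: 0 at rest. The whole deck sits level on stiff springs and yields 1 mm for every 20 N pressed on it; it must not be pressed down by more than 1.5 mm (30 N). It springs back up.
- lid_center (a point): Centre (half-way up) of the glass lid: smooth white slab 160 (x) x 64 (y) x 6 mm, about 0.16 kg. It lies on the deck lengthwise between the rims, 3 mm free each side, under 10 mm from the end rim: no room for a finger. It slides easily on the deck (friction about 0.25, varies); fingertips rub on it more. It tips off when over half overhangs.
- tank: Developing tank: open-topped clear glass trough on a black foot, 120 mm long (its x), 50 wide (its y), 75 high, walls 5, 0.9 kg, loose on the bench. Origin at the centre of its underside; rim at z = 75 mm. The lid is 40 mm longer and 14 mm wider, so a gripper holding the lid by its long sides straddles the tank.
Things that resemble listed ones, but are neither listed nor needed, are in the scene too. Of the things shaped like the part that bears lid_center, the white one is meant.

How it is judged:
By the outcome, as a careful person would: the job done as asked, in the order asked, and still so for the second after the job is handed in, with the robot touching nothing.
It also fails if it takes over 51 s, if anything falls off the work surface, if the arm or the gripper's body presses on something with over 40 N, if the wrist force passes 120 N, or if a joint passes its speed limit or range.

### The arm

A 6-joint arm with a two-finger parallel gripper is mounted at the origin on the work surface. World frame = base frame: x ahead of the robot, y to its left, z up, the work surface at z = 0. Lengths are in m, angles in rad, forces in N, time in s.
With the tool pointing down it reaches from about 0.375 to 0.9 m from the base axis. Payload 3.1 kg.
Tool frame: the origin (TCP) lies midway between the tips of the shut fingers; the grasp point (between the pads) lies 19 mm behind it; z points along the fingers, y is the line along which they close (so a half turn about z gives the same grasp; the last joint's range is limited). The gripper opens to 85 mm and grips with 20 to 120 N. Pads are 22 mm wide; open, the fingers measure 114 mm over their backs; the gripper's body (76 mm by 85 mm) begins 54 mm behind the grasp point. The pads swing forward as they close: fully open they stand 13 mm farther back than shut.
Start: joints at [1.087, 0.527, 1.433, -0, 1.181, -0.178], TCP at [0.188, 0.596, 0.231] pointing down, gripper open.
Joint ranges: [-3.08, 3.08], [-0.75, 2.2], [0.22, 2.44], [-1.43, 4.57], [0, 2.65], [-2.85, 2.85]. Speed limits (rad/s): [2.79, 2.79, 3.14, 3.14, 3.14, 3.14].

### API

Orientations are given as a unit quaternion [x, y, z, w].
In Python, from station import manip gives the robot as it stands. The module is installed in compiled form; this text tells all that it offers.
- The arm moves only by the tool apply_moves, never from a script. Its arguments are lists of equal length, an entry for each row: "claw": the gripper's target within -1 to 1 (fully open at 1, half-way at 0, shut at -1); "travel": the shift along the tool's x, y, z scaled (see below), a list of three; "turn": the turn, a rotation vector about the tool's x, y, z scaled (see below), a list of three. In form: {"claw": [claw, ...], "travel": [[dx, dy, dz], ...], "turn": [[rx, ry, rz], ...]}. A call has 1 to 5 rows; each row is the pose to reach, as a shift and turn from the pose commanded when the call began, along the tool's axes at that moment, turning the shorter way round; what a row does not reach only later rows make up. The controller multiplies each number of a shift by 800 mm and each number of a turn by 180 degrees. A row lasts 1/12 s, in which the tool goes at most 41.7 mm and 7.16 degrees, less where a joint would pass 70% of its speed; a pose out of reach is approached as far as the arm can. A call with a number of a shift or a turn outside -1 to 1 is refused whole. A call with a gripper value outside its range is refused whole. The fingers move at their own pace and stop on an object; "newtons" is the grip in N (left out, the last holds). Time passes only in rows, so rows that repeat a pose let the fingers close. It gives the time, the measured TCP pose, the force, the opening and the grip force at its end, in the units of the state.
- manip.sense(): the state, without advancing time (a new reading comes with each control period).
- manip.snapshot(name): name is "scene" or "top"; returns a dict with "pixels" (400x640x3 uint8, red, green, blue), "depth" (400x640 float32, m along the optical axis (not along the pixel's ray), 0 where there is no reading), "intrinsics" (3x3 intrinsics, pixels), "k1" (the pictures are not rectified: a ray, as slopes to the right and down, at radius r is drawn at 1 + k1 r^2 times it, then the intrinsics apply), "R" (3x3) and "t" (3): a world point X has camera coordinates R X + t. Camera axes: x right, y down, z forward; pixel columns grow to the right and rows downward; lengths in m; the calibration is good to about 2 mm. A picture is of the moment at which its call begins.
- manip.sign_off(): hands the job in; it is judged then, once.
The state is a dict: "t": time; "q": joint angles; "qd": joint speeds; "tau": joint torques, N m; "tcp_pos": TCP position; "tool_rot": TCP orientation; "force": force on the tool from outside, world axes, zero at the start; "ft_torque": the same for the moment, N m; "finger_gap": opening from 0.0 (shut) to 1.0 (fully open); "gripper_force": force on a finger pad.
Only numpy, scipy, OpenCV 4.12 (cv2) and the standard library are available. Lean on these libraries where they do the work, as an engineer would, in place of code of your own. Each camera call takes 0.05 s, during which the arm holds its last target. There are 200 camera calls.

## Working session

There is one attempt and no reset: what is moved stays moved. The work goes in short steps, Python scripts to look and compute and a tool call to move; the robot and the scene stay as the last step left them, time stands still between calls to the robot, and variables do not carry over. Pictures are saved under pics/ and viewed, at most 12 in all, crops included, and the job is handed in when it is done.

Besides the shell and the picture viewer there is one more tool, called after ">>>" as name(argument=value, ...) on one line, values as JSON. apply_moves: Moves the arm, as the interface text tells. Shifts and turns lie within -1 to 1; 1 stands for 800 mm of shift or 180 degrees of turn. Its arguments: {"type":"object","properties":{"claw":{"type":"array","items":{"type":"number"}},"travel":{"type":"array","items":{"type":"array","items":{"type":"number"}}},"turn":{"type":"array","items":{"type":"array","items":{"type":"number"}}},"newtons":{"type":"number"}},"required":["claw","travel","turn"]}

```bash
mkdir -p pics; cat > h.py <<'E'
import numpy as np, cv2
from station import manip
def snap(n):
    s=manip.snapshot(n); return s
def cam(s): return np.array(s["intrinsics"]),np.array(s["R"]),np.array(s["t"])
def rays(s,uv):
    K,R,t=cam(s); uv=np.asarray(uv,float).reshape(-1,2)
    d=(uv-K[[0,1],2])/[K[0,0],K[1,1]]; x=d.copy()
    for _ in range(20): x=d/(1+s["k1"]*(x**2).sum(1,keepdims=True))
    return np.c_[x,np.ones(len(x))]
def onz(s,uv,z):
    K,R,t=cam(s); d=rays(s,uv)@R; c=-R.T@t
    return c+d*((z-c[2])/d[:,2])[:,None]
def pts(s,uv):
    K,R,t=cam(s); r=rays(s,uv); uv=np.asarray(uv).reshape(-1,2).astype(int)
    z=s["depth"][uv[:,1],uv[:,0]]; return (r*z[:,None]-t)@R
def save(s,n): cv2.imwrite("pics/"+n,cv2.cvtColor(s["pixels"],cv2.COLOR_RGB2BGR))
E
python3 - <<'E'
from h import *
for n in("scene","top"):
    s=snap(n); save(s,n+"0.png"); print(n,np.round(s["intrinsics"],1).tolist(),s["k1"],np.round(-np.array(s["R"]).T@s["t"],3))
print(manip.sense())
E
```

```text
scene [[457.9, 0.0, 316.2], [0.0, 457.9, 199.5], [0.0, 0.0, 1.0]] -0.07053743865555304 [ 1.294 -0.174  0.646]
top [[516.6, 0.0, 312.9], [0.0, 516.6, 207.4], [0.0, 0.0, 1.0]] -0.11448256357803646 [0.246 0.003 1.141]
{'t': 0.1, 'q': array([ 1.08751872e+00,  5.28411959e-01,  1.43374802e+00, -1.75624490e-05,
        1.18139690e+00, -1.78474227e-01]), 'qd': array([-0.00018141, -0.0011058 , -0.0021396 ,  0.00103732, -0.0004261 ,
        0.00054696]), 'tau': array([ 9.04005719e-05, -4.43311000e+01, -1.78588110e+01, -1.78382684e-04,
        3.90464542e-03,  2.05270403e-06]), 'tcp_pos': array([0.18722972, 0.59563655, 0.23041597]), 'tool_rot': array([ 1.51809043e-01,  9.88409353e-01, -9.31477678e-04, -3.11379865e-04]), 'force': array([ 0.40588229, -0.85897367, -0.34744499]), 'ft_torque': array([0.0361681 , 0.02069727, 0.03973984]), 'gripper_force': 0.0, 'finger_gap': 1.0017491385833597}
```

View pics/scene0.png

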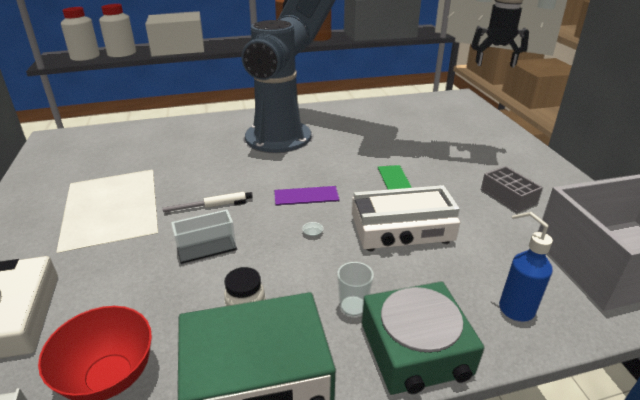

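View pics/top0.png

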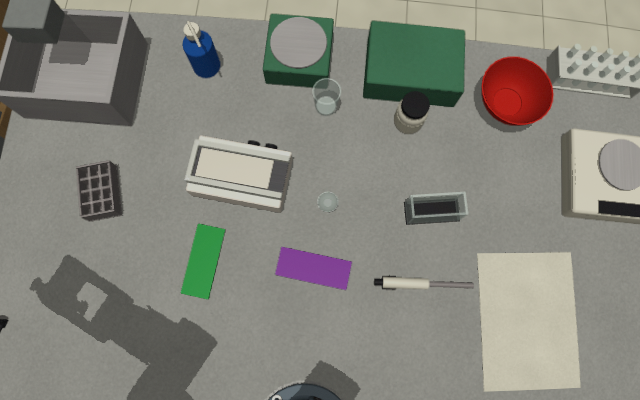

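The top view shows the drying plate at about (238,172), with the white lid at (233,170) and dark deck at its right end (282,175), so the open end faces −y. The tank is at (436,208), and the decoys are green at (203,261) and purple at (313,268).

```bash
python3 - <<'E'
from h import *
s=snap("top"); im=s["pixels"]
a=cv2.resize(im[125:220,175:300],None,fx=6,fy=6,interpolation=cv2.INTER_CUBIC)[:,:,::-1]
b=cv2.resize(im[180:235,395:475],None,fx=6,fy=6,interpolation=cv2.INTER_CUBIC)[:,:,::-1]
cv2.imwrite("pics/a.png",a[:570,:750]);cv2.imwrite("pics/b.png",b)
z=s["depth"]
for uv in [(215,168),(233,170),(255,174),(280,172),(283,182),(240,190),(240,148),(240,197),(191,170),(435,209),(412,200),(450,195),(467,205),(435,197),(330,230)]:
    print(uv,im[uv[1],uv[0]],np.round(pts(s,[uv])[0],4))
E
```

```text
(215, 168) [202 198 181] [0.5333 0.2472 0.0795]
(233, 170) [202 198 182] [0.5323 0.2077 0.0806]
(255, 174) [203 199 182] [0.5277 0.1595 0.0815]
(280, 172) [81 80 79] [0.5394 0.1077 0.0738]
(283, 182) [82 80 80] [0.5182 0.0989 0.0728]
(240, 190) [171 171 161] [0.4891 0.1863 0.0848]
(240, 148) [191 192 179] [0.5814 0.1984 0.0846]
(240, 197) [205 206 196] [0.479  0.1883 0.0616]
(191, 170) [150 151 140] [0.5228 0.2972 0.0841]
(435, 209) [40 37 40] [ 0.5077 -0.2439  0.0008]
(412, 200) [136 145 137] [ 0.5055 -0.1779  0.0744]
(450, 195) [120 125 118] [ 0.5262 -0.2603  0.0679]
(467, 205) [152 156 148] [ 0.5248 -0.3176 -0.0015]
(435, 197) [94 98 92] [ 0.5214 -0.2305  0.0567]
(330, 230) [141 141 134] [ 4.369e-01 -1.150e-02 -3.000e-04]
```

View pics/a.png

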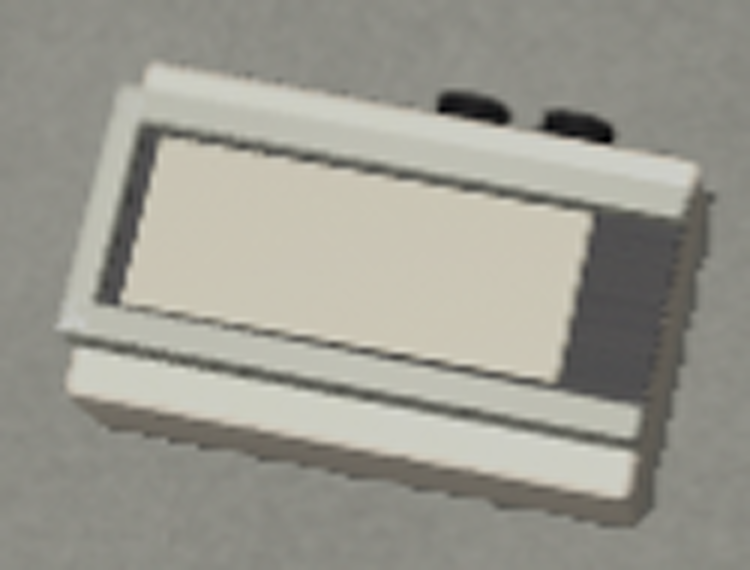

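View pics/b.png

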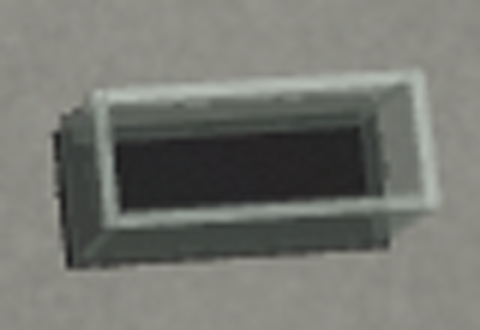

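The first crop shows the white lid with corners near (157,135), (595,212), (557,383) and (120,305), and the open edge at crop x≈665. The second crop shows the tank rim's outer corners near (95,90), (425,70), (440,208) and (108,228).

```bash
cat >> h.py <<'E'
def rect(P):
    r=cv2.minAreaRect((P[:,:2]*1000).astype(np.float32)); b=cv2.boxPoints(r)
    e=[b[1]-b[0],b[2]-b[1]]; e=max(e,key=np.linalg.norm)
    return np.round(r[0],1),np.round(r[1],1),round((np.degrees(np.arctan2(e[1],e[0])))%180,2)
def lid(s,z,box):
    u0,v0,u1,v1=box; im=s["pixels"].astype(int); 
    m=(abs(im-[203,199,182]).max(2)<14); k=np.zeros_like(m); k[v0:v1,u0:u1]=1; m=(m&k).astype(np.uint8)
    m=cv2.morphologyEx(m,cv2.MORPH_OPEN,np.ones((3,3)))
    c=max(cv2.findContours(m,cv2.RETR_EXTERNAL,cv2.CHAIN_APPROX_NONE)[0],key=cv2.contourArea)
    return onz(s,c[:,0],z),c
E
python3 - <<'E'
from h import *
s=snap("top")
P,c=lid(s,.080,(190,140,282,192)); print(len(c),rect(P))
q=np.array([(157,135),(595,212),(557,383),(120,305)])
f=lambda q,o:(q+.5)/6-.5+o
W=onz(s,f(q,[175,125]),.080); print(np.round(W*1000,1),rect(W), "mean",W.mean(0))
q=np.array([(685,222),(645,400)]); print("open edge",np.round(onz(s,f(q,[175,125]),.074)*1000,1))
q=np.array([(137,122),(97,303)]); print("rim end inner",np.round(onz(s,f(q,[175,125]),.084)*1000,1))
T=onz(s,f(np.array([(93,90),(425,70),(440,208),(108,228)]),[395,180]),.075);print(np.round(T*1000,1),rect(T),T.mean(0))
d=pts(s,np.argwhere(cv2.drawContours(np.zeros((400,640),np.uint8),[c],-1,1,-1))[:,::-1]);print("lid z",np.median(d[:,2]),np.linalg.lstsq(np.c_[d[:,:2],np.ones(len(d))],d[:,2],rcond=None)[0])
s=snap("scene")
for n,(u0,v0,w,h) in dict(l=(345,178,120,70),t=(165,205,80,60)).items():
    cv2.imwrite(f"pics/s{n}.png",cv2.resize(s["pixels"][v0:v0+h,u0:u0+w],None,fx=5,fy=5,interpolation=cv2.INTER_CUBIC)[:,:,::-1])
a=cv2.imread("pics/sl.png");b=cv2.imread("pics/st.png");o=np.zeros((655,600,3),np.uint8);o[:350]=a;o[355:,:400]=b[:300];cv2.imwrite("pics/s2.png",o[:600])
E
```

```text
190 (array([538.1, 207.2]), array([157.5,  62.1]), np.float32(84.79))
[[577.  284.9  80. ]
 [563.1 123.4  80. ]
 [499.3 129.6  80. ]
 [512.7 288.8  80. ]] (array([538. , 206.9]), array([162.1,  64.4]), np.float32(85.07)) mean [0.53800966 0.2066724  0.08      ]
open edge [[564.3  91.5  74. ]
 [497.6  98.5  74. ]]
rim end inner [[580.  291.8  84. ]
 [511.6 296.1  84. ]]
[[ 516.8 -173.    75. ]
 [ 535.9 -291.6   75. ]
 [ 486.2 -298.9   75. ]
 [ 467.6 -181.3   75. ]] (array([ 501.6, -236.3]), array([ 50.2, 120.1]), np.float32(99.19)) [ 0.50162158 -0.23621645  0.075     ]
lid z 0.0797454423650925 [-1.89703384 -0.08206182  1.11892646]
```

View pics/s2.png

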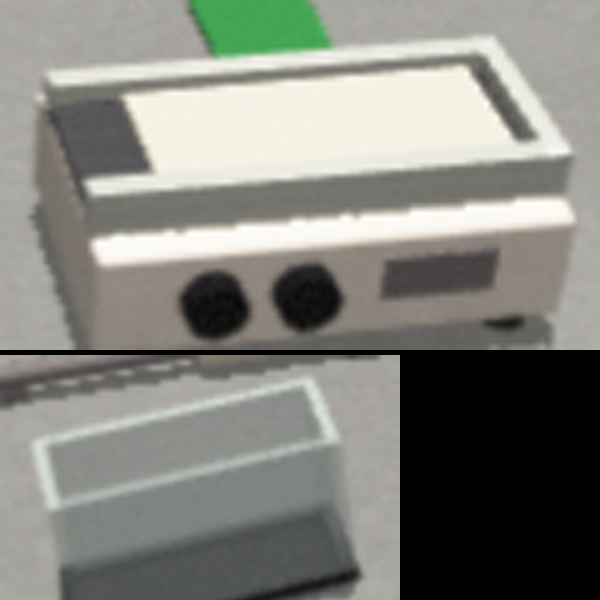

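Both views agree: the deck is at about 74 mm, the lid top at about 80 mm, and the lid's outward direction is about 265.3°. The scene crop also shows the tank clear and upright.

```bash
cat >> h.py <<'E'
from scipy.spatial.transform import Rotation as Ro
def go(p,yaw,st=None):
    s=st or manip.sense(); R0=Ro.from_quat(s["tool_rot"])
    # tool x at yaw, z down
    c,n=np.cos(np.radians(yaw)),np.sin(np.radians(yaw))
    R1=Ro.from_matrix(np.array([[c,n,0],[n,-c,0],[0,0,-1.]]))
    d=R0.inv().apply(np.array(p)-s["tcp_pos"]); r=(R0.inv()*R1).as_rotvec()
    print("travel",np.round(d/.8,4),"turn",np.round(r/np.pi,4),"mm",np.round(d*1000,1),"deg",np.round(np.degrees(r),2))
E
python3 - <<'E'
from h import *
go([.5413,.2469,.16],85.3)
s=snap("scene")
T=onz(s,(np.array([(35,85),(305,25),(338,85),(55,150)])+.5)/5-.5+[165,205],.075);print(np.round(T*1000,1),rect(T))
q=np.array([(123,95),(475,65),(515,143),(152,173)]);L=onz(s,(q+.5)/5-.5+[345,178],.080);print(np.round(L*1000,1),rect(L))
E
```

```text
travel [-0.5529 -0.2833  0.0887] turn [-3.000e-04  2.000e-04  4.291e-01] mm [-442.4 -226.6   71. ] deg [-6.000e-02  3.000e-02  7.724e+01]
[[ 490.5 -299.2   75. ]
 [ 473.3 -186.1   75. ]
 [ 519.5 -175.6   75. ]
 [ 536.9 -290.1   75. ]] (array([ 505. , -237.4]), array([ 47.3, 117.9]), np.float32(98.67))
[[504.2 126.6  80. ]
 [518.  289.4  80. ]
 [578.4 279.2  80. ]
 [562.8 119.8  80. ]] (array([540.4, 204.6]), array([164.4,  61.1]), np.float32(84.41))
```

>>> apply_moves(claw=[-1,-1,-1,-1,-1], travel=[[-0.037,-0.019,0.006],[-0.074,-0.038,0.012],[-0.11,-0.057,0.018],[-0.147,-0.076,0.024],[-0.184,-0.094,0.03]], turn=[[0,0,0],[0,0,0],[0,0,0],[0,0,0],[0,0,0]], newtons=60)

```text
t: 0.72
tcp_pos: [0.306, 0.4791, 0.2072]
tool_rot: [0.151, 0.988, -0.0, 0.0]
force: [0.9, -0.2, 0.2]
finger_gap: 0.299
gripper_force: 0.0
```

>>> apply_moves(claw=[-1,-1,-1,-1,-1], travel=[[-0.037,-0.019,0.006],[-0.074,-0.038,0.012],[-0.11,-0.057,0.018],[-0.147,-0.076,0.024],[-0.184,-0.094,0.03]], turn=[[0,0,0],[0,0,0],[0,0,0],[0,0,0],[0,0,0]])

```text
t: 1.13
tcp_pos: [0.4242, 0.363, 0.1832]
tool_rot: [0.152, 0.988, 0.0, 0.0]
force: [0.2, -0.4, 0.1]
finger_gap: -0.005
gripper_force: 0.0
```

>>> apply_moves(claw=[-1,-1,-1,-1,-1], travel=[[-0.037,-0.019,0.006],[-0.074,-0.038,0.012],[-0.11,-0.057,0.018],[-0.147,-0.076,0.024],[-0.184,-0.094,0.03]], turn=[[0,0,0],[0,0,0],[0,0,0],[0,0,0],[0,0,0]])

```text
t: 1.55
tcp_pos: [0.542, 0.247, 0.1591]
tool_rot: [0.152, 0.988, -0.0, -0.0]
force: [1.7, -0.1, 0.7]
finger_gap: -0.001
gripper_force: 0.0
```

>>> apply_moves(claw=[-1,-1,-1,-1,-1], travel=[[0,0,0],[0,0,0],[0,0,0],[0,0,0],[0,0,0]], turn=[[0,0,0.039],[0,0,0.078],[0,0,0.117],[0,0,0.156],[0,0,0.195]])

```text
t: 1.97
tcp_pos: [0.5412, 0.2482, 0.1592]
tool_rot: [0.446, 0.895, -0.0, -0.0]
force: [-0.7, 0.5, 0.8]
finger_gap: -0.001
gripper_force: 0.0
```

>>> apply_moves(claw=[-1,-1,-1,-1,-1], travel=[[0,0,0],[0,0,0],[0,0,0],[0,0,0],[0,0,0]], turn=[[0,0,0.039],[0,0,0.078],[0,0,0.117],[0,0,0.156],[0,0,0.195]])

```text
t: 2.38
tcp_pos: [0.5411, 0.2485, 0.1593]
tool_rot: [0.695, 0.719, -0.0, -0.0]
force: [0.6, -0.4, -0.2]
finger_gap: -0.004
gripper_force: 0.0
```

```bash
python3 - <<'E'
from h import *
s=manip.sense(); print(s["t"],s["tcp_pos"],s["force"],s["finger_gap"]); go([.5413,.2469,.10],85.3,s)
E
```

```text
2.3833 [0.54109073 0.24845209 0.1593039 ] [ 0.62083557 -0.35537731 -0.15093087] -0.0037257785652232804
travel [-0.0019  0.0002  0.0741] turn [-0.      0.      0.0372] mm [-1.6  0.2 59.3] deg [-0.    0.    6.69]
```

>>> apply_moves(claw=[-1,-1,-1,-1,-1], travel=[[-0.001,0,0.025],[-0.001,0,0.05],[-0.002,0,0.07],[-0.002,0,0.083],[-0.002,0,0.089]], turn=[[0,0,0.018],[0,0,0.037],[0,0,0.037],[0,0,0.037],[0,0,0.037]])

```text
t: 2.8
tcp_pos: [0.5403, 0.2466, 0.0865]
tool_rot: [0.733, 0.68, -0.001, -0.001]
force: [0.3, 0.4, 1.6]
finger_gap: 0.001
gripper_force: 0.0
```

>>> apply_moves(claw=[-1,-1,-1,-1,-1], travel=[[0,0,0.001],[0,0,0.002],[0,0,0.003],[0,0,0.004],[0,0,0.005]], turn=[[0,0,0],[0,0,0],[0,0,0],[0,0,0],[0,0,0]])

```text
t: 3.22
tcp_pos: [0.5417, 0.247, 0.0849]
tool_rot: [0.733, 0.68, 0.001, 0.0]
force: [0.5, 0.0, -0.3]
finger_gap: 0.002
gripper_force: 0.0
```

>>> apply_moves(claw=[-1,-1,-1,-1,-1], travel=[[0,0,0.0008],[0,0,0.0015],[0,0,0.0022],[0,0,0.003],[0,0,0.003]], turn=[[0,0,0],[0,0,0],[0,0,0],[0,0,0],[0,0,0]])

```text
t: 3.63
tcp_pos: [0.541, 0.2468, 0.0816]
tool_rot: [0.733, 0.68, -0.0, -0.0]
force: [0.6, -0.2, 0.0]
finger_gap: -0.0
gripper_force: 0.0
```

>>> apply_moves(claw=[-1,-1,-1,-1,-1], travel=[[0,0,0.0004],[0,0,0.0008],[0,0,0.0012],[0,0,0.0012],[0,0,0.0012]], turn=[[0,0,0],[0,0,0],[0,0,0],[0,0,0],[0,0,0]])

```text
t: 4.05
tcp_pos: [0.5411, 0.2468, 0.0807]
tool_rot: [0.733, 0.68, -0.0, -0.0]
force: [-0.1, -0.5, -0.4]
finger_gap: 0.003
gripper_force: 0.0
```

>>> apply_moves(claw=[-1,-1,-1,-1,-1], travel=[[0,0,0.0003],[0,0,0.0006],[0,0,0.0009],[0,0,0.0009],[0,0,0.0009]], turn=[[0,0,0],[0,0,0],[0,0,0],[0,0,0],[0,0,0]])

```text
t: 4.47
tcp_pos: [0.5412, 0.2469, 0.0802]
tool_rot: [0.733, 0.68, 0.0, 0.0]
force: [0.5, 0.1, 2.0]
finger_gap: 0.002
gripper_force: 0.7
```

>>> apply_moves(claw=[-1,-1,-1,-1,-1], travel=[[0,0,0.0003],[0,0,0.0005],[0,0,0.0005],[0,0,0.0005],[0,0,0.0005]], turn=[[0,0,0],[0,0,0],[0,0,0],[0,0,0],[0,0,0]])

```text
t: 4.88
tcp_pos: [0.5412, 0.2468, 0.0799]
tool_rot: [0.733, 0.68, 0.0, 0.0]
force: [-0.7, -0.8, 5.3]
finger_gap: -0.002
gripper_force: 2.7
```

>>> apply_moves(claw=[-1,-1,-1,-1,-1], travel=[[0,0,0.0004],[-0.002,0,0.0005],[-0.006,0,0.0005],[-0.012,0,0.0005],[-0.02,0,0.0005]], turn=[[0,0,0],[0,0,0],[0,0,0],[0,0,0],[0,0,0]])

```text
t: 5.3
tcp_pos: [0.5413, 0.2319, 0.08]
tool_rot: [0.733, 0.68, 0.002, 0.001]
force: [-1.0, 1.2, 4.2]
finger_gap: 0.001
gripper_force: 2.7
```

```bash
python3 - <<'E'
from h import *
s=snap("top"); save(s,"t1.png")
d=manip.sense(); print(d["force"],d["tcp_pos"])
im=s["pixels"].astype(int)
m=(abs(im-[203,199,182]).max(2)<14)
e=[]
for v in range(160,186,2):
    r=np.where(m[v,230:300])[0]+230; e.append((r.max(),v))
print(e); print(np.round(onz(s,e,.08)*1000,1)[:,:2].tolist())
E
```

```text
[-0.8749969  -0.3451312   6.14067755] [0.54114734 0.23060486 0.07992775]
[(np.int64(287), 160), (np.int64(260), 162), (np.int64(261), 164), (np.int64(262), 166), (np.int64(278), 168), (np.int64(262), 170), (np.int64(277), 172), (np.int64(262), 174), (np.int64(263), 176), (np.int64(263), 178), (np.int64(263), 180), (np.int64(275), 182), (np.int64(264), 184)]
[[565.6, 95.1], [555.6, 152.3], [551.4, 149.6], [547.2, 146.9], [546.1, 112.3], [538.4, 145.9], [537.0, 113.4], [529.6, 144.8], [525.4, 142.1], [521.0, 141.6], [516.6, 141.1], [514.8, 115.2], [508.1, 137.9]]
```

>>> apply_moves(claw=[-1,-1,-1,-1,-1], travel=[[-0.01,0,0],[-0.02,0,0],[-0.03,0,0],[-0.04,0,0],[-0.05,0,0]], turn=[[0,0,0],[0,0,0],[0,0,0],[0,0,0],[0,0,0]])

```text
t: 5.77
tcp_pos: [0.5383, 0.1914, 0.0799]
tool_rot: [0.733, 0.68, 0.002, 0.001]
force: [-0.3, 2.7, 5.3]
finger_gap: 0.002
gripper_force: 2.8
```

```bash
cat >> h.py <<'E'
def crop(n):
    s=snap("top"); im=s["pixels"]; cv2.imwrite("pics/"+n,cv2.resize(im[125:225,175:305],None,fx=6,fy=6,interpolation=cv2.INTER_CUBIC)[:,:,::-1]); return s
E
python3 - <<'E'
from h import *
s=crop("t2.png"); d=manip.sense(); print(d["force"],d["tcp_pos"])
E
```

```text
[ 0.75539693 -1.31580123  6.16281308] [0.53809148 0.1899718  0.0798966 ]
```

View pics/t2.png

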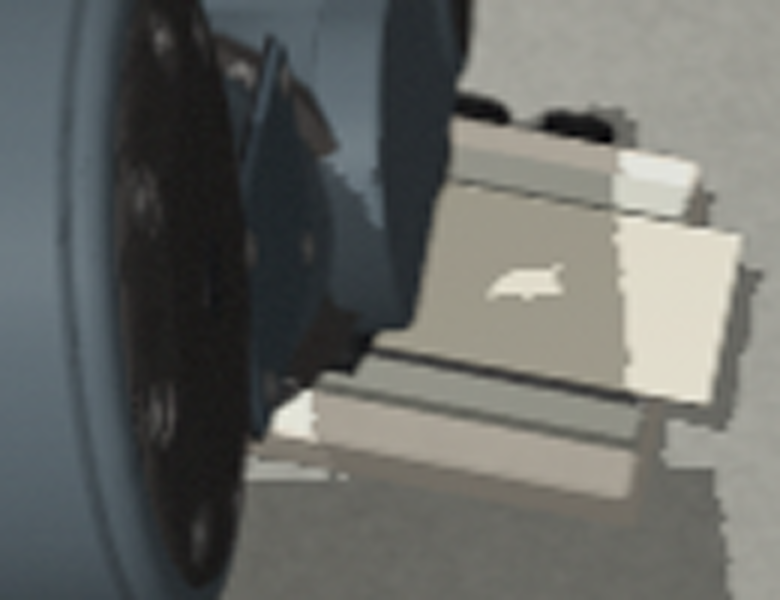

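The picture shows the lid overhanging the open edge by about 24 mm, with front corners at crop (742,235) and (708,402). It followed the finger without slipping.

>>> apply_moves(claw=[-1,-1,-1,-1,-1], travel=[[-0.01,0,0],[-0.02,0,0],[-0.032,0,0],[-0.043,0,0],[-0.051,0,0]], turn=[[0,0,0],[0,0,0],[0,0,0],[0,0,0],[0,0,0]])

```text
t: 6.23
tcp_pos: [0.5349, 0.1504, 0.0799]
tool_rot: [0.734, 0.68, 0.001, 0.001]
force: [-0.8, 1.5, 5.7]
finger_gap: -0.003
gripper_force: 3.0
```

>>> apply_moves(claw=[-1,-1,-1,-1,-1], travel=[[0,0,0],[0,0,-0.005],[0,0,-0.03],[0,0,-0.065],[0,0,-0.1]], turn=[[0,0,0],[0,0,0],[0,0,0],[0,0,0],[0,0,0]])

```text
t: 6.65
tcp_pos: [0.5329, 0.1504, 0.159]
tool_rot: [0.733, 0.68, -0.001, -0.001]
force: [0.3, -0.5, 0.2]
finger_gap: -0.002
gripper_force: 0.0
```

```bash
python3 - <<'E'
from h import *
s=crop("t3.png"); d=manip.sense(); print(d["force"],d["tcp_pos"])
E
```

```text
[1.30132278 0.62868077 2.03765445] [0.53676868 0.15087657 0.16481812]
```

View pics/t3.png

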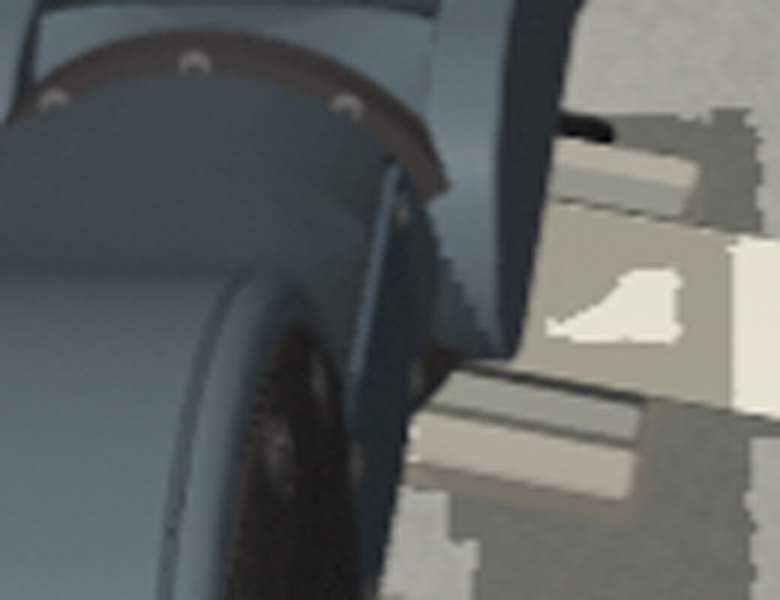

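The lid now overhangs past the crop's right edge (u>304), so I'll measure its front edge numerically.

```bash
python3 - <<'E'
from h import *
s=snap("top"); im=s["pixels"].astype(int)
m=((im.min(2)>170)&(im[:,:,0]-im[:,:,2]>10)).astype(np.uint8); m[:,:297]=0;m[:,340:]=0;m[:140]=0;m[215:]=0
c=max(cv2.findContours(m,cv2.RETR_EXTERNAL,cv2.CHAIN_APPROX_NONE)[0],key=cv2.contourArea)
P=onz(s,c[:,0],.08); print(rect(P),np.round(cv2.boxPoints(cv2.minAreaRect((P[:,:2]*1000).astype(np.float32))),1))
cs=c[:,0]; print(cs[:,0].min(),cs[:,0].max(),cs[:,1].min(),cs[:,1].max())
E
```

```text
(array([526.4,  52.4]), array([44., 63.]), np.float32(175.73)) [[493.3  32.8]
 [556.2  28.1]
 [559.5  72. ]
 [496.6  76.7]]
297 317 164 195
```

```bash
python3 - <<'E'
from h import *
go([.5288,.0742,.16],85.5); go([.5288,.0742,.052],85.5); print(manip.sense()["tcp_pos"])
E
```

```text
travel [-0.0963 -0.003   0.0037] turn [ 0.0029 -0.0005  0.0011] mm [-77.1  -2.4   3. ] deg [ 0.52 -0.09  0.19]
travel [-0.0965 -0.0042  0.1387] turn [ 0.0029 -0.0005  0.0011] mm [-77.2  -3.4 111. ] deg [ 0.52 -0.09  0.19]
[0.53695563 0.15087087 0.1631341 ]
```

>>> apply_moves(claw=[1,1,1,1,1], travel=[[-0.025,-0.001,0],[-0.05,-0.002,0],[-0.075,-0.003,0],[-0.096,-0.003,0],[-0.096,-0.003,0]], turn=[[0,0,0],[0,0,0],[0,0,0],[0,0,0],[0,0,0]])

```text
t: 7.17
tcp_pos: [0.525, 0.0717, 0.1583]
tool_rot: [0.734, 0.679, -0.001, -0.0]
force: [0.1, 0.7, -1.0]
finger_gap: 0.708
gripper_force: 0.0
```

>>> apply_moves(claw=[1,1], travel=[[0,0,0],[0,0,0]], turn=[[0,0,0],[0,0,0]])

```text
t: 7.33
tcp_pos: [0.5254, 0.0745, 0.1587]
tool_rot: [0.733, 0.68, -0.0, -0.001]
force: [0.4, 0.1, -0.5]
finger_gap: 0.973
gripper_force: 0.0
```

```bash
python3 - <<'E'
from h import *
s=manip.sense(); print(s["tcp_pos"],s["finger_gap"]);go([.5288,.0742,.052],85.5,s)
E
```

```text
[0.52540027 0.07445451 0.15867468] 0.9726368255967021
travel [-1.000e-04  4.400e-03  1.333e-01] turn [-0.0003 -0.0001  0.0009] mm [ -0.    3.5 106.7] deg [-0.06 -0.03  0.16]
```

>>> apply_moves(claw=[1,1,1,1,1], travel=[[0,0.004,0.02],[0,0.004,0.05],[0,0.004,0.085],[0,0.004,0.115],[0,0.004,0.133]], turn=[[0,0,0],[0,0,0],[0,0,0],[0,0,0],[0,0,0]])

```text
t: 7.75
tcp_pos: [0.5275, 0.075, 0.0504]
tool_rot: [0.733, 0.68, -0.001, -0.001]
force: [0.8, 0.3, -0.5]
finger_gap: 1.002
gripper_force: 0.0
```

>>> apply_moves(claw=[0.4,0.4,0.4,0.4,0.4], travel=[[0,0,0],[0,0,0],[0,0,0],[0,0,0],[0,0,0]], turn=[[0,0,0],[0,0,0],[0,0,0],[0,0,0],[0,0,0]], newtons=50)

```text
t: 8.17
tcp_pos: [0.529, 0.0739, 0.0537]
tool_rot: [0.733, 0.68, 0.0, 0.0]
force: [-1.4, 0.6, -1.5]
finger_gap: 0.734
gripper_force: 54.7
```

>>> apply_moves(claw=[-1,-1,-1,-1,-1], travel=[[0,0,0],[0,0,-0.003],[0,0,-0.012],[0,0,-0.03],[0,0,-0.05]], turn=[[0,0,0],[0,0,0],[0,0,0],[0,0,0],[0,0,0]], newtons=60)

```text
t: 8.58
tcp_pos: [0.5286, 0.0736, 0.0934]
tool_rot: [0.733, 0.68, -0.0, -0.0]
force: [0.4, -0.2, -2.2]
finger_gap: 0.731
gripper_force: 65.8
```

>>> apply_moves(claw=[-1,-1,-1,-1,-1], travel=[[0,0,-0.025],[0,0,-0.05],[0,0,-0.07],[0,0,-0.08],[0,0,-0.08]], turn=[[0,0,0],[0,0,0],[0,0,0],[0,0,0],[0,0,0]])

```text
t: 9.0
tcp_pos: [0.5304, 0.0735, 0.1593]
tool_rot: [0.733, 0.68, 0.002, 0.002]
force: [-0.0, -0.1, -1.1]
finger_gap: 0.73
gripper_force: 65.9
```

```bash
python3 - <<'E'
from h import *
s=snap("scene"); save(s,"sc1.png"); d=manip.sense(); print(d["force"],d["tcp_pos"],d["tool_rot"],d["finger_gap"],d["gripper_force"])
E
```

```text
[ 0.3164452   0.80543796 -2.90899521] [0.52948008 0.0735981  0.15795026] [0.73332104 0.6798811  0.00094933 0.00102151] 0.7307244831959141 65.86830496788025
```

View pics/sc1.png

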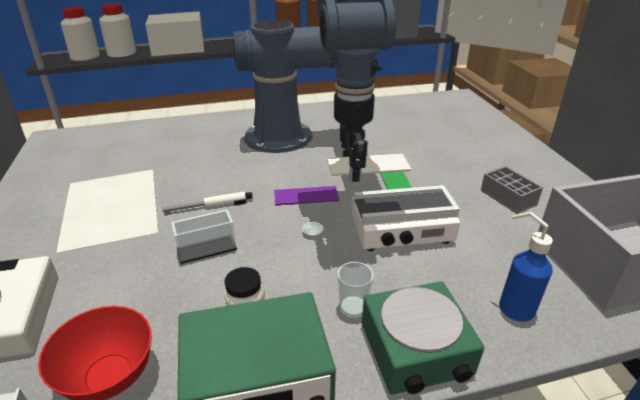

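The scene picture shows the lid held level in the gripper (330–410, 165), with the drying plate empty behind it. I'll check its offset in the hand before the transfer.

```bash
python3 - <<'E'
from h import *
d=manip.sense()
for n,b in (("scene",(322,150,418,180)),("top",(215,130,345,215))):
    s=snap(n); im=s["pixels"].astype(int); m=((im.min(2)>165)&(im[:,:,0]-im[:,:,2]>8)).astype(np.uint8)
    k=np.zeros_like(m); k[b[1]:b[3],b[0]:b[2]]=1
    uv=np.argwhere(m&k)[:,::-1]; P=pts(s,uv); P=P[abs(P[:,2]-.184)<.015]
    if len(P)<30: print(n,len(P)); continue
    a=P-d["tcp_pos"]; t=np.array([.078,.997,0]); x=a@t; y=a@np.array([.997,-.078,0])
    print(n,len(P),"along",np.percentile(x,[0.5,50,99.5]),"across",np.percentile(y,[0.5,99.5]),"z",np.median(P[:,2]),"slope",np.polyfit(x,P[:,2],1)[0])
go([.5086,-.2721,.158],99,d)
E
```

```text
scene 555 along [-0.04413441  0.07647197  0.11304449] across [-0.02962007  0.03466635] z 0.18322120438052944 slope -0.0050347688963818995
top 27
travel [-0.4329  0.0066 -0.    ] turn [ 0.0009  0.0001 -0.0741] mm [-346.3    5.3   -0. ] deg [  0.16   0.02 -13.33]
```

>>> apply_moves(claw=[-1,-1,-1,-1,-1], travel=[[-0.012,0,0],[-0.036,0,0],[-0.066,0,0],[-0.1,0,0],[-0.133,0.002,0]], turn=[[0,0,0],[0,0,0],[0,0,0],[0,0,0],[0,0,0]])

```text
t: 9.57
tcp_pos: [0.5211, -0.0337, 0.1556]
tool_rot: [0.733, 0.68, -0.001, -0.001]
force: [0.1, 0.5, -1.7]
finger_gap: 0.729
gripper_force: 65.9
```

>>> apply_moves(claw=[-1,-1,-1,-1,-1], travel=[[-0.033,0,0],[-0.066,0.001,0],[-0.1,0.002,0],[-0.133,0.002,0],[-0.166,0.003,0]], turn=[[0,0,0],[0,0,0],[0,0,0],[0,0,0],[0,0,0]])

```text
t: 9.98
tcp_pos: [0.5135, -0.1668, 0.1556]
tool_rot: [0.733, 0.68, -0.001, -0.001]
force: [0.4, 0.5, -1.7]
finger_gap: 0.735
gripper_force: 65.9
```

>>> apply_moves(claw=[-1,-1,-1,-1,-1], travel=[[-0.033,0,0],[-0.066,0.001,0],[-0.096,0.001,0],[-0.12,0.001,0],[-0.133,0.001,0]], turn=[[0,0,-0.01],[0,0,-0.025],[0,0,-0.045],[0,0,-0.065],[0,0,-0.074]])

```text
t: 10.4
tcp_pos: [0.5067, -0.2745, 0.1556]
tool_rot: [0.649, 0.76, -0.0, -0.0]
force: [-0.1, -0.3, -1.9]
finger_gap: 0.733
gripper_force: 65.9
```

>>> apply_moves(claw=[-1,-1,-1], travel=[[0,0,0],[0,0,0],[0,0,0]], turn=[[0,0,0],[0,0,0],[0,0,0]])

```text
t: 10.65
tcp_pos: [0.5067, -0.2704, 0.1559]
tool_rot: [0.65, 0.76, 0.0, -0.001]
force: [0.7, 0.4, -1.9]
finger_gap: 0.735
gripper_force: 65.9
```

```bash
python3 - <<'E'
from h import *
d=manip.sense(); print(d["tcp_pos"],d["force"],d["finger_gap"],d["gripper_force"])
go([.5085,-.2714,.158],99,d);go([.5085,-.2714,.060],99,d)
s=snap("scene"); im=s["pixels"].astype(int); m=((im.min(2)>165)&(im[:,:,0]-im[:,:,2]>8))
m[:, :150]=0;m[:,280:]=0
P=pts(s,np.argwhere(m)[:,::-1]); P=P[abs(P[:,2]-.184)<.015]
print(len(P)); a=P-d["tcp_pos"]; y=np.radians(99); t=np.array([np.cos(y),np.sin(y),0]); n=np.array([np.sin(y),-np.cos(y),0])
print(np.percentile(a@t,[.5,99.5]),np.percentile(a@n,[.5,99.5]),np.polyfit(a@t,P[:,2],1),rect(P))
im=s["pixels"][120:270,140:300]; cv2.imwrite("pics/sc2.png",cv2.resize(im,None,fx=4,fy=4,interpolation=cv2.INTER_CUBIC)[:,:,::-1])
E
```

```text
[ 0.50674825 -0.27035204  0.15591173] [ 0.72160221  0.35614456 -1.88426332] 0.7347147727394301 65.85401773452759
travel [-0.0016  0.002  -0.0026] turn [-0.0005 -0.0007 -0.0003] mm [-1.3  1.6 -2.1] deg [-0.09 -0.13 -0.05]
travel [-0.0019  0.0021  0.1199] turn [-0.0005 -0.0007 -0.0003] mm [-1.5  1.7 95.9] deg [-0.09 -0.13 -0.05]
317
[-0.04600608  0.11365066] [-0.03093597  0.03553096] [-0.00593979  0.1818934 ] (array([ 504.3, -236. ]), array([ 63.1, 160.6]), np.float32(96.9))
```

View pics/sc2.png

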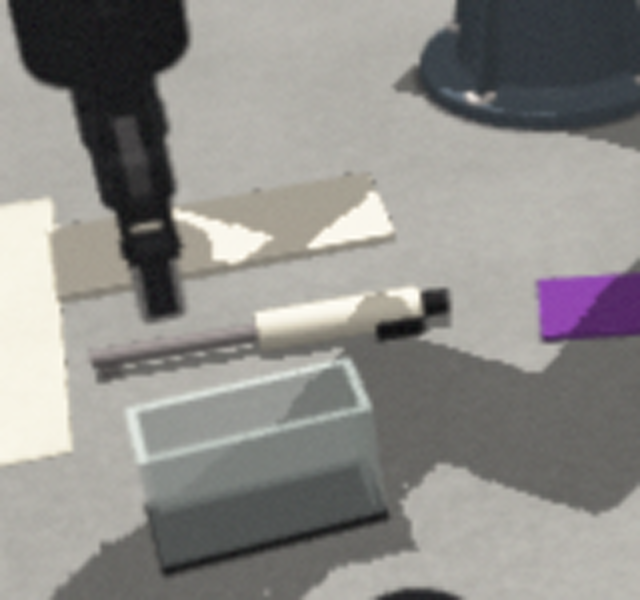

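The crop shows the lid level above the tank, aligned with it. The scene camera puts its centre at (504,−236) against the tank's (505,−237).

>>> apply_moves(claw=[-1,-1,-1,-1,-1], travel=[[-0.001,0.001,0.02],[-0.001,0.001,0.05],[-0.001,0.001,0.085],[-0.001,0.001,0.105],[-0.001,0.001,0.115]], turn=[[0,0,0],[0,0,0],[0,0,0],[0,0,0],[0,0,0]])

```text
t: 11.12
tcp_pos: [0.5072, -0.2696, 0.0624]
tool_rot: [0.649, 0.761, -0.0, -0.003]
force: [-0.2, -0.7, -2.2]
finger_gap: 0.732
gripper_force: 66.1
```

>>> apply_moves(claw=[-1,-1,-1,-1,-1], travel=[[0,0,0.001],[0,0,0.002],[0,0,0.003],[0,0,0.004],[0,0,0.004]], turn=[[0,0,0],[0,0,0],[0,0,0],[0,0,0],[0,0,0]])

```text
t: 11.53
tcp_pos: [0.5091, -0.2723, 0.0627]
tool_rot: [0.649, 0.76, 0.0, 0.001]
force: [-0.1, 0.1, -2.0]
finger_gap: 0.734
gripper_force: 66.1
```

>>> apply_moves(claw=[-1,-1,-1,-1,-1], travel=[[0,0,0.001],[0,0,0.002],[0,0,0.003],[0,0,0.004],[0,0,0.004]], turn=[[0,0,0],[0,0,0],[0,0,0],[0,0,0],[0,0,0]])

```text
t: 11.95
tcp_pos: [0.5083, -0.2719, 0.0583]
tool_rot: [0.65, 0.76, -0.0, -0.0]
force: [0.1, 0.3, -2.8]
finger_gap: 0.728
gripper_force: 66.1
```

>>> apply_moves(claw=[-1,-1,-1,-1,-1], travel=[[0,0,0.0005],[0,0,0.001],[0,0,0.0015],[0,0,0.0015],[0,0,0.0015]], turn=[[0,0,0],[0,0,0],[0,0,0],[0,0,0],[0,0,0]])

```text
t: 12.37
tcp_pos: [0.5085, -0.2719, 0.0572]
tool_rot: [0.649, 0.76, -0.0, -0.0]
force: [0.6, -0.1, -2.7]
finger_gap: 0.735
gripper_force: 66.1
```

>>> apply_moves(claw=[-1,-1,-1,-1,-1], travel=[[0,0,0.0005],[0,0,0.001],[0,0,0.0015],[0,0,0.0015],[0,0,0.0015]], turn=[[0,0,0],[0,0,0],[0,0,0],[0,0,0],[0,0,0]])

```text
t: 12.78
tcp_pos: [0.5085, -0.2719, 0.056]
tool_rot: [0.649, 0.76, -0.0, -0.0]
force: [-0.5, -0.6, -1.4]
finger_gap: 0.732
gripper_force: 66.1
```

>>> apply_moves(claw=[-1,-1,-1,-1], travel=[[0,0,0.0005],[0,0,0.001],[0,0,0.001],[0,0,0.001]], turn=[[0,0,0],[0,0,0],[0,0,0],[0,0,0]])

```text
t: 13.12
tcp_pos: [0.5085, -0.2719, 0.0552]
tool_rot: [0.649, 0.76, 0.0, -0.0]
force: [0.2, -0.0, -1.3]
finger_gap: 0.734
gripper_force: 66.1
```

>>> apply_moves(claw=[-1,-1,-1,-1], travel=[[0,0,0.0004],[0,0,0.0008],[0,0,0.0008],[0,0,0.0008]], turn=[[0,0,0],[0,0,0],[0,0,0],[0,0,0]])

```text
t: 13.45
tcp_pos: [0.5085, -0.2719, 0.0546]
tool_rot: [0.649, 0.76, -0.0, -0.0]
force: [-0.3, -0.2, -1.6]
finger_gap: 0.73
gripper_force: 66.1
```

>>> apply_moves(claw=[-1,-1,-1,-1], travel=[[0,0,0.0004],[0,0,0.0008],[0,0,0.0008],[0,0,0.0008]], turn=[[0,0,0],[0,0,0],[0,0,0],[0,0,0]])

```text
t: 13.78
tcp_pos: [0.5085, -0.272, 0.054]
tool_rot: [0.649, 0.76, -0.0, 0.0]
force: [1.3, 0.3, -1.3]
finger_gap: 0.733
gripper_force: 66.1
```

>>> apply_moves(claw=[-1,-1,-1,-1], travel=[[0,0,0.0005],[0,0,0.001],[0,0,0.001],[0,0,0.001]], turn=[[0,0,0],[0,0,0],[0,0,0],[0,0,0]])

```text
t: 14.12
tcp_pos: [0.5085, -0.272, 0.0536]
tool_rot: [0.649, 0.76, -0.0, 0.0]
force: [0.3, 0.2, 2.9]
finger_gap: 0.733
gripper_force: 66.5
```

```bash
python3 - <<'E'
from h import *
d=manip.sense(); print(d["ft_torque"],d["force"])
s=snap("scene"); im=s["pixels"].astype(int); m=((im.min(2)>120)&(im[:,:,0]-im[:,:,2]>8)); m[:,:160]=0;m[:,260:]=0
P=pts(s,np.argwhere(m)[:,::-1]); P=P[(P[:,2]>.06)&(P[:,2]<.1)]
y=np.radians(99); t=np.array([np.cos(y),np.sin(y),0]); a=P-d["tcp_pos"]
Q=P[(a@t>.015)]; print(len(P),np.percentile(P[:,2],[10,50,90]),np.polyfit((P-d["tcp_pos"])@t,P[:,2],1),rect(P))
im=s["pixels"][150:270,150:280]; cv2.imwrite("pics/sc3.png",cv2.resize(im,None,fx=5,fy=5,interpolation=cv2.INTER_CUBIC)[:,:,::-1])
E
```

```text
[0.00427773 0.24485514 0.02598721] [0.26849337 0.24230489 2.88511012]
1736 [0.07432128 0.07897702 0.08063727] [0.00010649 0.07820561] (array([ 698. , -213.6]), array([456.5, 160.3]), np.float32(7.04))
```

View pics/sc3.png

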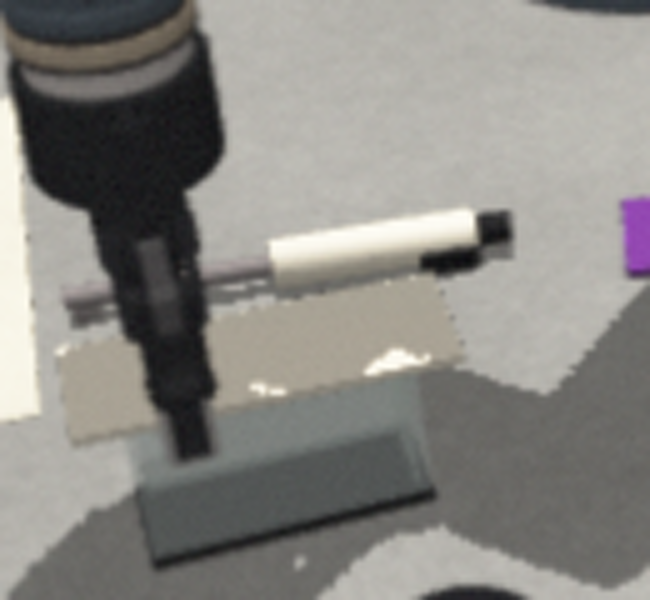

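The picture shows the lid lying on the tank rim, centred and aligned. The force rose to +2.9 N, so it is in contact; time to release.

>>> apply_moves(claw=[1,1,1,1,1], travel=[[0,0,0],[0,0,0],[0,0,0],[0,0,0],[0,0,0]], turn=[[0,0,0],[0,0,0],[0,0,0],[0,0,0],[0,0,0]])

```text
t: 14.58
tcp_pos: [0.5085, -0.2719, 0.053]
tool_rot: [0.649, 0.76, 0.0, -0.0]
force: [-0.1, -0.0, 0.6]
finger_gap: 0.999
gripper_force: 0.0
```

>>> apply_moves(claw=[1,1,1,1,1], travel=[[0,0,-0.01],[0,0,-0.03],[0,0,-0.06],[0,0,-0.1],[0,0,-0.14]], turn=[[0,0,0],[0,0,0],[0,0,0],[0,0,0],[0,0,0]])

```text
t: 15.0
tcp_pos: [0.5079, -0.2715, 0.1662]
tool_rot: [0.65, 0.76, -0.0, -0.001]
force: [0.4, -0.0, 0.4]
finger_gap: 0.998
gripper_force: 0.0
```

>>> apply_moves(claw=[1,1,1,1,1], travel=[[0.04,0,-0.02],[0.09,0,-0.03],[0.14,0,-0.04],[0.19,0,-0.05],[0.23,0,-0.05]], turn=[[0,0,0],[0,0,0],[0,0,0],[0,0,0],[0,0,0]])

```text
t: 15.42
tcp_pos: [0.4793, -0.088, 0.2072]
tool_rot: [0.649, 0.76, 0.001, 0.001]
force: [0.3, 0.1, -0.8]
finger_gap: 1.0
gripper_force: 0.0
```

```bash
python3 - <<'E'
from h import *
d=manip.sense(); print(d["t"],d["tcp_pos"],d["force"],d["finger_gap"])
s=snap("top"); im=s["pixels"][150:270,380:500]; cv2.imwrite("pics/f.png",cv2.resize(im,None,fx=5,fy=5,interpolation=cv2.INTER_CUBIC)[:,:,::-1])
E
```

```text
15.4167 [ 0.47930882 -0.0880392   0.20715111] [ 0.31583553  0.06317428 -0.83200511] 0.9995094446377861
```

View pics/f.png

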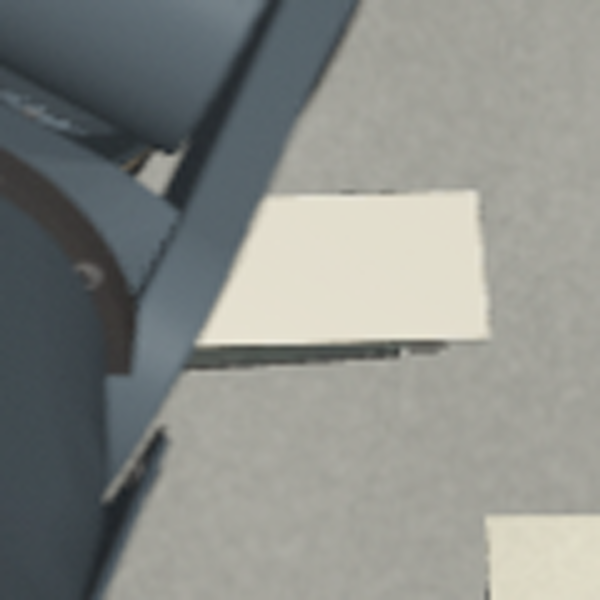

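The lid lies flat on the tank, with its right end at crop x≈485. I'll check the numbers quickly in the scene view.

```bash
python3 - <<'E'
from h import *
s=snap("scene"); im=s["pixels"].astype(int); m=((im.min(2)>120)&(im[:,:,0]-im[:,:,2]>8)); m[:,:150]=0;m[:,260:]=0;m[:195]=0;m[255:]=0
uv=np.argwhere(m)[:,::-1]; P=pts(s,uv); k=(P[:,2]>.07)&(P[:,2]<.095)&(P[:,0]>.44)&(P[:,0]<.57); P=P[k]
print(len(P),rect(P),np.linalg.lstsq(np.c_[P[:,:2],np.ones(len(P))],P[:,2],rcond=None)[0],np.median(P[:,2]))
t=snap("top"); f=lambda q:(np.array(q)+.5)/5-.5+[380,150]
print(np.round(onz(t,f([(478,190),(490,338),(265,197),(190,345)]),.081)*1000,1))
E
```

```text
1524 (array([ 504.1, -237.8]), array([ 69.3, 160.4]), np.float32(97.98)) [-0.00986622  0.00169311  0.08442965] 0.07910561324874717
[[ 544.5 -310.9   81. ]
 [ 480.6 -318.2   81. ]
 [ 532.2 -219.3   81. ]
 [ 465.2 -190.9   81. ]]
```

```bash
python3 -c "
from station import manip
print(manip.sign_off())"
```

```text
the job is handed in; nothing more can be done
None
```

The white lid was slid out, lifted and laid flat on the developing tank, centred to about 1–2 mm and within about 1–2° of its long axis; the job was handed in at about 15.5 s with no verdict returned.

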